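Build a strainer cascade on a collecting tube

TASK

Build the strainer cascade on the open tube in the aluminium block: seat the grey funnel adapter in the tube's mouth, then nest three strainers on it with the finest at the bottom, first blue, then white, then yellow on top, each fully home and upright. Leave the spare pink strainer where it stands, and let go of everything.

Things in the scene. Friction and masses are not known exactly. Their poses are not given: they have to be found in the camera images.
- strainer_blue: Blue mesh strainer (finest used, 40 micron). Cup 36 mm tall: collar 52 mm across (53 over its edges) from 12 mm up to the rim, below it a solid skirt 38 mm across. Origin: centre of the underside, z up, standing upright. 30 g. The skirt (foot tapered to 31 mm) drops into the mouth below until the shoulder rests on that rim; seated, its origin is 28 mm above the adapter's. Mouth as the adapter's.
- strainer_white: White mesh strainer (middle, 70 micron). Cup 36 mm tall: collar 52 mm across (53 over its edges) from 12 mm up to the rim, below it a solid skirt 38 mm across. Origin: centre of the underside, z up, standing upright. Same shape and mouth as the blue one, 30 g. Nested in it, its origin is 24 mm above the blue one's.
- strainer_yellow: Yellow mesh strainer (coarsest, 100 micron). Cup 36 mm tall: collar 52 mm across (53 over its edges) from 12 mm up to the rim, below it a solid skirt 38 mm across. Origin: centre of the underside, z up, standing upright. Same shape and mouth as the blue one, 30 g. Nested in the white one, its origin is 24 mm above the white one's.
- strainer_pink: Pink mesh strainer (spare, 20 micron, not used today). Cup 36 mm tall: collar 52 mm across (53 over its edges) from 12 mm up to the rim, below it a solid skirt 38 mm across. Origin: centre of the underside, z up, standing upright. Same shape as the others, 30 g; it stays where it stands.
- adapter: Grey funnel adapter, dark hole in its floor, no mesh, 40 mm tall, 35 g: collar 52 mm across (53 over its edges) from 14 mm up to the rim, below it a spigot 30 mm across, foot tapered to 24. Mouth 47 mm, narrowing in 5 mm to a 41 mm bore. Origin: centre of the spigot's underside, z up, standing upright. Seated, its shoulder rests on the tube's rim and its origin is 14 mm below the tube mouth.
- tube_block: Heavy square aluminium block, 70 x 70 mm and 50 mm high, that holds the open collecting tube upright in its middle; it does not move. Origin: centre of the underside on the worktop, z up.
- tube_mouth (a point): Centre of the open mouth of the clear tube in the aluminium block, level with its rim, 95 mm above the worktop. The tube is 37 mm across outside (39 over its thread), 33 mm inside, and sticks 45 mm out of the block. The adapter's spigot fits it with 1.5 mm play all round; a strainer's skirt is too wide.

How it is judged:
By the outcome, as a careful person would: the job done as asked, in the order asked, and still so for the second after the job is handed in, with the robot touching nothing.
It also fails if it takes over 115 s, if anything falls off the work surface, if the arm or the gripper's body presses on something with over 40 N, if the wrist force passes 120 N, or if a joint passes its speed limit or range.

ROBOT

A 7-joint arm with a two-finger parallel gripper is mounted at the origin on a cart in front of the work surface, level with it; the furniture and walls round the work are solid. World frame = base frame: x ahead of the robot, y to its left, z up, the work surface at z = 0. Lengths are in m, angles in rad, forces in N, time in s.
With the tool pointing down it reaches from about 0.4 to 0.85 m from the base axis. Payload 10.4 kg.
Tool frame: the origin (TCP) lies on the centre line of the jaws, within the pads' length; the fingertips stand 19 mm ahead of it and the grasp point (between the pads) is the TCP; z points along the fingers, y is the line along which they close (so a half turn about z gives the same grasp; the last joint's range is limited). The gripper opens to 87 mm and grips with 3 to 60 N. Pads are 19 mm wide; open, the fingers measure 117 mm over their backs; the gripper's body (75 mm by 190 mm) begins 51 mm behind the grasp point.
Start: joints at [-1.35, 0.332, -0.065, 1.46, 0.022, 1.35, -0.088], TCP at [0.151, 0.607, 0.242] pointing down, gripper open.
Joint ranges: [-2.6, 2.6], [-0.5, 2.12], [-1.47, 1.34], [0.16, 2.42], [-1.27, 4.41], [0.06, 2.06], [-2.6, 2.6]. Speed limits (rad/s): [2.22, 2.22, 2.79, 2.79, 3.14, 3.14, 3.14].

INTERFACE

Orientations are given as a unit quaternion [x, y, z, w].
In Python, from workcell import * gives the robot as it stands. Calls block until the motion is done:
- move_to(position, orientation): joint-space move of the TCP to a pose.
- movel(position, attitude=None, v=0.15, contact_N=None): straight line of the TCP; attitude=None keeps the orientation; v is the mean speed in m/s. With contact_N (N) it stops when the force on the tool has changed by that much, and returns True; else False.
- goto_joints(angles): joint-space move.
- gripper_to(opening): finger opening in m; the grip force is fixed at half the most; returns when the fingers have stopped.
- wait(seconds).
- inverse_kinematics(position, orientation): joint angles nearest the present ones, or None.
- state(): the state.
- get_image(name): name is "scene" or "top" or "wrist"; returns the picture (480x640x3 uint8, blue, green, red); there is no depth.
- camera_model(name): a dict with "mtx" (3x3 intrinsics, pixels), "R" (3x3) and "t" (3): a world point X has camera coordinates R X + t. Camera axes: x right, y down, z forward; pixel columns grow to the right and rows downward; lengths in m; the calibration is good to about 2 mm. A picture is of the moment at which its call begins: read the wrist's pose just before it. camera_model takes no time and is no camera call; for the wrist camera it gives the pose at the moment of the call.
A pose or a line that the arm cannot do raises IKError and nothing moves.
- sign_off(): hands the job in; it is judged then, once.
The state is a dict: "t": time; "qpos": joint angles; "dq": joint speeds; "tau": joint torques, N m; "position": TCP position; "tool_rot": TCP orientation; "ft_force": force on the tool from outside, world axes, zero at the start; "moment": the same for the moment, N m; "width": finger opening in m; "finger_force": force on a finger pad.
Only numpy, scipy, OpenCV 4.12 (cv2) and the standard library are available. Lean on these libraries where they do the work, as an engineer would, in place of code of your own. Each camera call takes 0.05 s, during which the arm holds its last target. There are 200 camera calls.

## Working session

There is one attempt and no reset: what is moved stays moved. The work goes in short steps, each a Python script; the robot and the scene stay as the last script left them, time stands still between calls to the robot, and variables do not carry over. Pictures are saved under pics/ and viewed, at most 14 in all, crops included, and the job is handed in when it is done.

```bash
mkdir -p pics; ls
python3 - <<'E'
from workcell import *
import cv2
for n in("top","scene"):
    im=get_image(n);cv2.imwrite(f"pics/{n}0.png",im)
    c=camera_model(n);print(n,c)
s=state();print(s["t"],s["position"],s["tool_rot"],s["width"])
E
```

```text
pics
top {'mtx': array([[580.54452748,   0.        , 316.76989213],
       [  0.        , 580.54452748, 243.4093683 ],
       [  0.        ,   0.        ,   1.        ]]), 'R': array([[ 0.01302211, -0.99990338,  0.00486462],
       [-0.97533145, -0.01377396, -0.22031534],
       [ 0.22036106, -0.00187565, -0.97541657]]), 't': array([0.01269699, 0.50737258, 1.2422865 ])}
scene {'mtx': array([[541.30055382,   0.        , 315.99628888],
       [  0.        , 541.30055382, 231.79401804],
       [  0.        ,   0.        ,   1.        ]]), 'R': array([[ 0.85269563, -0.52232507, -0.00931065],
       [-0.3717508 , -0.59416869, -0.71327758],
       [ 0.36703066,  0.61166992, -0.70081981]]), 't': array([-0.39392026,  0.25660438,  1.22478976])}
0.1 [0.15078472 0.60622687 0.24085239] [ 1.21572194e-01  9.92582409e-01 -6.01863594e-04 -3.96327789e-05] 0.08706470474059046
```

View pics/top0.png

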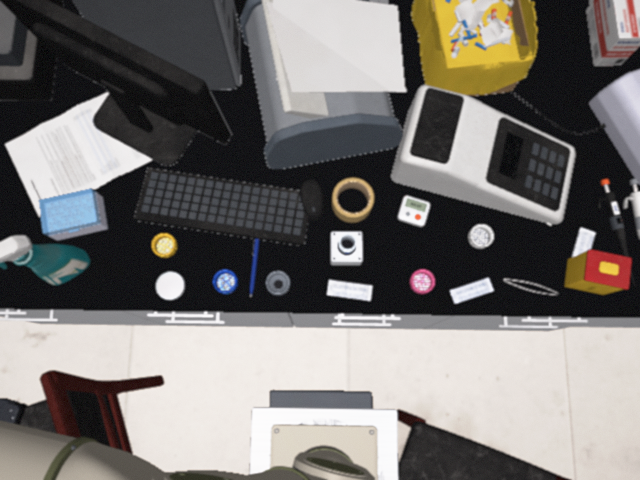

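View pics/scene0.png

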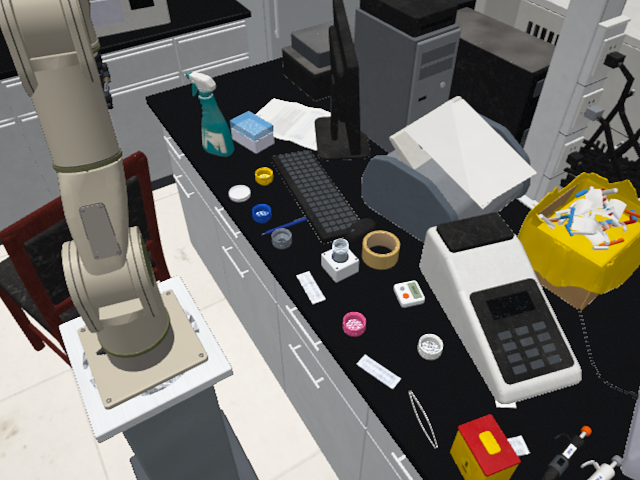

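The top view shows yellow at (164,245), blue (225,281), adapter (278,283), tube (347,243), pink (422,281) and the white mesh strainer at (481,236). The white disc at (170,286) looks like a lid. Next I'll get rough positions and a zoomed view.

```bash
cat > h.py <<'E'
from workcell import *
import cv2, numpy as np
from scipy.spatial.transform import Rotation as Ro
def ray(c,u,v,z):
    d=c["R"].T@np.linalg.solve(c["mtx"],[u,v,1]); o=-c["R"].T@c["t"]
    return o+d*(z-o[2])/d[2]
def proj(c,X):
    p=c["mtx"]@(c["R"]@np.asarray(X)+c["t"]); return p[:2]/p[2]
E
python3 - <<'E'
from h import *
im=cv2.imread("pics/top0.png");s=cv2.imread("pics/scene0.png")
ct,cs=camera_model("top"),camera_model("scene")
T=dict(yellow=(164,245,.036),blue=(225,281,.036),adapter=(278,283,.04),tube=(347,243,.095),pink=(422,281,.036),white=(481,236,.036))
for k,(u,v,z) in T.items(): 
    p=ray(ct,u,v,z);print(k,p.round(4),proj(cs,p).round(1), np.hypot(p[0],p[1]).round(3))
a=cv2.resize(im[215:315,140:300],(800,500),interpolation=cv2.INTER_CUBIC);cv2.imwrite("pics/c1.png",a)
q=[cv2.resize(s[v-25:v+25,u-33:u+33],(264,200),interpolation=cv2.INTER_CUBIC) for u,v in((264,176),(262,213),(282,238),(340,258),(354,324),(430,346))]
cv2.imwrite("pics/c2.png",np.vstack([np.hstack(q[:3]),np.hstack(q[3:])]))
w=camera_model("wrist");st=state();Rt=Ro.from_quat(st["tool_rot"]).as_matrix()
print("cam in tool",Rt.T@(-w["R"].T@w["t"]-st["position"]),(w["R"]@Rt).round(3),w["mtx"][0])
E
```

```text
yellow [0.5032 0.3661 0.036 ] [263.3 173.3] 0.622
blue [0.4226 0.2239 0.036 ] [261.3 210.3] 0.478
adapter [0.4191 0.1049 0.04  ] [280.9 235.6] 0.432
tube [ 0.5003 -0.0459  0.095 ] [339.  244.2] 0.502
pink [ 0.4287 -0.2176  0.036 ] [353.6 320.6] 0.481
white [ 0.5344 -0.3552  0.036 ] [429.4 343.5] 0.642
cam in tool [ 0.07199414  0.00066731 -0.14197386] [[-0.001  1.    -0.   ]
 [-0.964 -0.001 -0.264]
 [-0.264 -0.     0.964]] [379.79603276   0.         312.39674683]
```

View pics/c1.png

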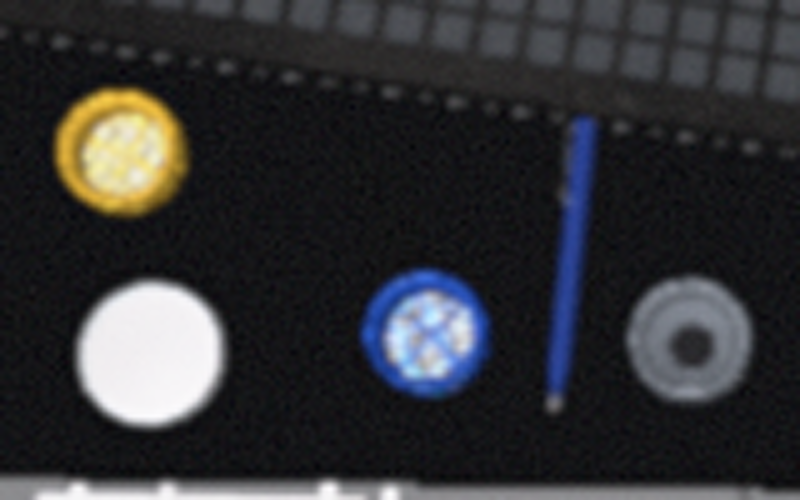

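View pics/c2.png

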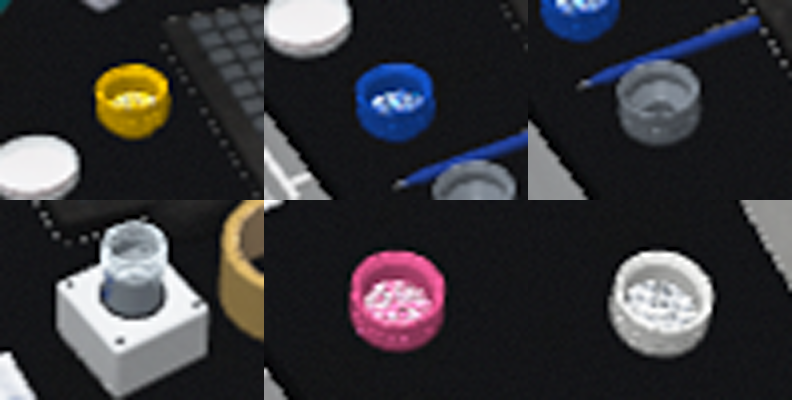

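All pieces stand upright. I'll go to the tube first, then the adapter, and measure both with the wrist camera.

```bash
cat >> h.py <<'E'
DOWN=[0,1,0,0]
def yaw(a): return (Ro.from_euler("z",a)*Ro.from_quat(DOWN)).as_quat()
def measure(xy,H,name,fn=None):
    """axis of an upright cup near xy, from wrist picture; H rim height. tool must be at yaw 0"""
    c=camera_model("wrist"); im=get_image("wrist")
    if fn: cv2.imwrite(fn,im)
    m=(im.max(2)>70).astype(np.uint8); m=cv2.morphologyEx(m,cv2.MORPH_CLOSE,np.ones((5,5)))
    n,l,st,_=cv2.connectedComponentsWithStats(m)
    u,v=proj(c,[*xy,H]); d=[min((np.argwhere(l==i)-[v,u])**2@[1,1]) if st[i,4]>300 else 1e9 for i in range(1,n)]
    b=1+int(np.argmin(d)); ys,xs=np.nonzero(l==b)
    P=np.array([ray(c,*p,H) for p in zip(xs,ys)]); Q=np.array([ray(c,*p,.013) for p in zip(xs,ys)])
    x1,x0=P[:,0].max(),Q[:,0].min(); y1,y0=P[:,1].max(),P[:,1].min()
    print(name,"box",st[b],"dx %.1f dy %.1f mm"%((x1-x0)*1e3,(y1-y0)*1e3),"centre",(x0+x1)/2,(y0+y1)/2)
    return np.array([(x0+x1)/2,(y0+y1)/2])
E
python3 - <<'E'
from h import *
move_to([.50,-.046,.26],DOWN)
print(camera_model("wrist"));cv2.imwrite("pics/wt.png",get_image("wrist"))
move_to([.42,.105,.17],DOWN); measure([.419,.105],.04,"adapter","pics/wa.png"); print(state()["t"],state()["position"])
E
```

```text
{'mtx': array([[379.79603276,   0.        , 312.39674683],
       [  0.        , 379.79603276, 238.64551436],
       [  0.        ,   0.        ,   1.        ]]), 'R': array([[-3.83627608e-04,  9.99999926e-01, -1.30116546e-06],
       [ 9.64440747e-01,  3.70330021e-04,  2.64298898e-01],
       [ 2.64298879e-01,  1.00137457e-04, -9.64440819e-01]]), 't': array([ 0.04473888, -0.51931237,  0.27446482])}
adapter box [ 282  196   71   73 3594] dx 50.8 dy 52.1 mm centre 0.42178051564011576 0.1084779495954816
3.6083 [0.42132334 0.10403313 0.17087426]
```

View pics/wt.png

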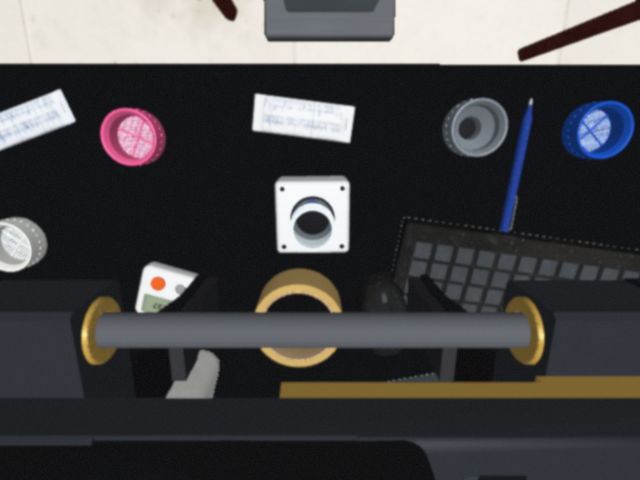

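View pics/wa.png

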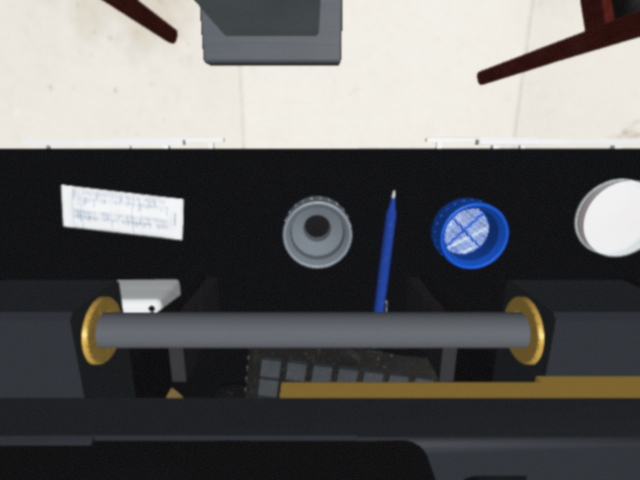

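The wrist views show the adapter at (317,232) and the tube mouth at about (313,222) inside the white block. I'll centre the adapter with two crossed grips and measure it again. That gives the wrist camera's bias, which I'll also use for the tube.

Run:
```python
from h import *
im=cv2.imread("pics/wt.png");cv2.imwrite("pics/wtc.png",cv2.resize(im[170:260,265:365],(800,720)[:1]+(600,) if 0 else (660,594),interpolation=cv2.INTER_CUBIC))
x,y=.4218,.1085
move_to([x,y,.10],yaw(np.pi/2)); print(movel([x,y,.035],v=.08,contact_N=8)); gripper_to(.03); print(state()["width"])
gripper_to(.087); movel([x,y,.10]); move_to([x,y,.10],DOWN); print(movel([x,y,.035],v=.08,contact_N=8)); gripper_to(.03); print(state()["width"],state()["position"])
gripper_to(.087); tcp=state()["position"]; movel([x,y,.17]); print(measure([x,y],.04,"adapter"),tcp, state()["position"],state()["t"])
```

```text
False
0.052191789676018965
False
0.052023675208862266 [0.42184137 0.10846026 0.03504243]
adapter box [ 278  197   70   73 3618] dx 50.6 dy 51.2 mm centre 0.4221636411287247 0.10901715810819348
[0.42216364 0.10901716] [0.42179744 0.10848235 0.03500293] [0.42121742 0.10838853 0.16910062] 13.975
```

View pics/wtc.png

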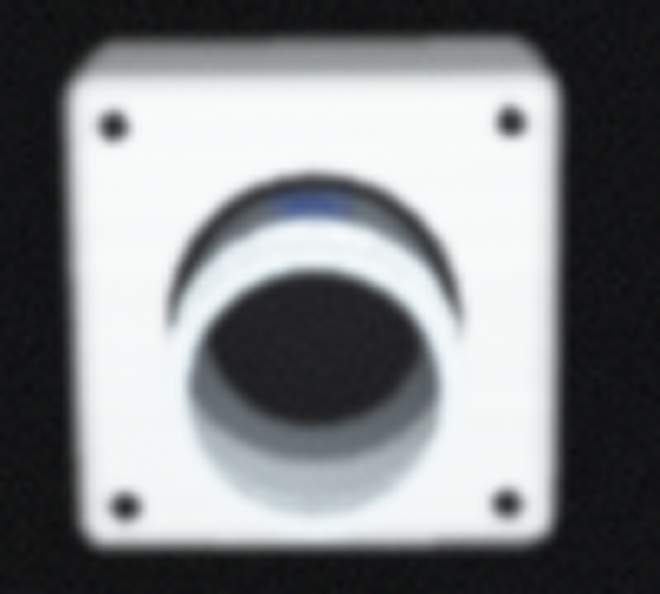

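In the crop, the tube bore's rim ellipse spans 189–441 by 268–517, so its centre is image pixel (312.7,229.4). The block's hole diagonals meet near crop (313,315). The wrist camera bias is only about 0.5 mm. Next I grip the adapter and seat it.

Run:
```python
from h import *
c=dict(mtx=camera_model("wrist")["mtx"],R=np.array([[-3.83627608e-04,9.99999926e-01,-1.30116546e-06],[9.64440747e-01,3.70330021e-04,2.64298898e-01],[2.64298879e-01,1.00137457e-04,-9.64440819e-01]]),t=np.array([0.04473888,-0.51931237,0.27446482]))
f=lambda a,b:(265+(a+.5)/6.6-.5,170+(b+.5)/6.6-.5)
b=np.array([.0004,.0005])
T=ray(c,*f(315,392.5),.095)[:2]-b
P=[ray(c,*f(*q),.05) for q in((113,125),(511,121),(507,503),(124,506))]
print("mouth",T,"holes",np.mean(P,0)[:2]-b,"rim lr",[ray(c,*f(*q),.095)[:2]-b for q in((189,392),(441,392),(315,268),(315,517))])
B=np.mean(P,0)[:2]-b
if np.abs(T-B).max()<.003:
    G=(T+B)/2; np.save("tube.npy",G)
    x,y=.4218,.10848
    movel([x,y,.035],v=.12,contact_N=8); gripper_to(.03); print(state()["width"])
    movel([x,y,.20]); move_to([*G,.20],DOWN); print("F0",state()["ft_force"])
    r=movel([*G,.117],v=.06,contact_N=6); print(r,state()["position"],state()["ft_force"],state()["t"])
```

```text
mouth [ 0.5037583  -0.04512335] holes [ 0.50382422 -0.04531348] rim lr [array([ 0.50369948, -0.061011  ]), array([ 0.50368728, -0.02923574]), array([ 0.48780771, -0.04512843]), array([ 0.52014602, -0.04511813])]
0.05239305291807071
F0 [ 0.73342317  0.63407049 -0.95872332]
False [ 0.5040164  -0.04526459  0.11732965] [0.18197109 0.48352289 0.61575924] 19.4583
```

Run:
```python
from h import *
G=np.load("tube.npy")
print(movel([*G,.1145],v=.02,contact_N=5),state()["position"],state()["ft_force"])
gripper_to(.087); movel([*G,.20]); 
move_to([*G,.27],DOWN); c=camera_model("wrist"); im=get_image("wrist")
u,v=map(int,proj(c,[*G,.121])); cv2.imwrite("pics/as.png",cv2.resize(im[v-50:v+50,u-60:u+60],(600,500),interpolation=cv2.INTER_CUBIC)); print(u,v)
B=[.4226,.2239]; move_to([*B,.17],DOWN); p=measure(B,.036,"blue"); np.save("blue.npy",p-[.0004,.0005]); print(state()["t"])
```

```text
True [ 0.50441691 -0.04523031  0.11582779] [-2.47473181  0.03511485  7.55288875]
311 228
blue box [ 283  195   71   73 4017] dx 52.1 dy 52.6 mm centre 0.4235452202829465 0.2275441487563084
22.8833
```

View pics/as.png

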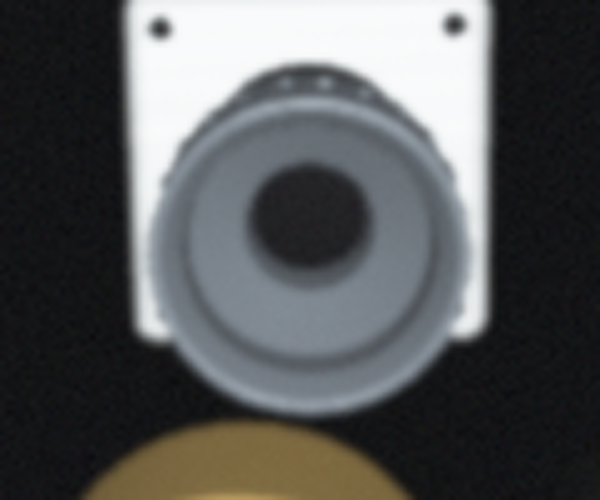

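The adapter is upright and seated: contact came at z = 0.1158 against an expected 0.116, and its rim is centred at crop (310,255). Blue is next.

```bash
cat >> h.py <<'E'
def place(p,zo,a=0,name=""):
    """grip the cup at p, set it on the stack with its origin seated at zo"""
    G=np.load("tube.npy"); q=yaw(a)
    move_to([*p,.10],q); r0=movel([*p,.033],v=.1,contact_N=8); gripper_to(.03); print(name,r0,"grip",state()["width"])
    zc=zo+.12
    movel([*p,zc],v=.2); move_to([*G,zc],q); r1=movel([*G,zo+.037],v=.08,contact_N=6)
    r2=movel([*G,zo+.031],v=.02,contact_N=6); z=state()["position"][2]
    print("early",r1,"contact",r2,"z %.4f expected %.4f"%(z,zo+.033),state()["ft_force"])
    gripper_to(.087); movel([*G,zc],v=.15); print("t",state()["t"])
E
python3 - <<'E'
from h import *
place(np.load("blue.npy"),.109,0,"blue")
B=[.5344,-.3552]; move_to([*B,.2],DOWN); p=measure(B,.036,"white","pics/ww.png"); np.save("white.npy",p-[.0004,.0005]); print(state()["t"])
E
```

```text
blue False grip 0.05150505336863413
early False contact True z 0.1420 expected 0.1420 [-1.30121718  0.3027079   7.44070986]
t 30.125
white box [ 277  191   65   67 3403] dx 52.8 dy 53.2 mm centre 0.5374254792924822 -0.35496421216439544
31.3667
```

View pics/ww.png

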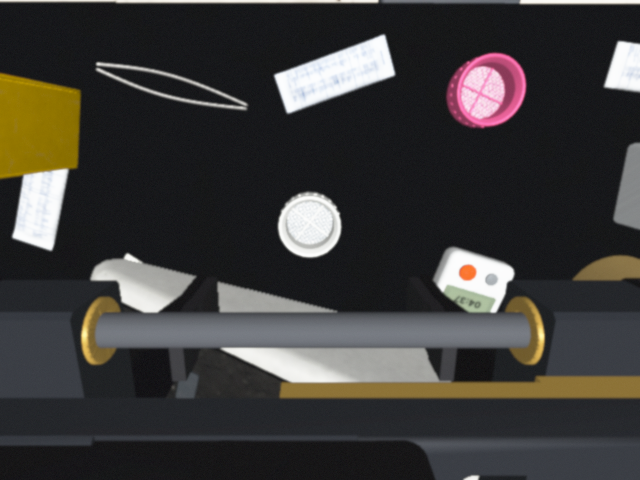

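The white strainer is at (310,224) and the machine's near edge runs from about (150,262) to (340,312). I'll check the clearance before going down.

Run:
```python
from h import *
c=camera_model("wrist");p=np.load("white.npy");a=-np.radians(15)
n=np.array([np.cos(a),np.sin(a)])
for z in(0,.04,.084,.12): print(z,[((ray(c,u,v,z)[:2]-p)@n).round(4) for u,v in((130,258),(150,264),(218,283),(310,303),(340,312))])
print(inverse_kinematics([*p,.033],yaw(a)))
```

```text
0 [np.float64(0.0827), np.float64(0.0837), np.float64(0.0859), np.float64(0.083), np.float64(0.0846)]
0.04 [np.float64(0.0647), np.float64(0.0656), np.float64(0.0675), np.float64(0.0649), np.float64(0.0663)]
0.084 [np.float64(0.0448), np.float64(0.0456), np.float64(0.0472), np.float64(0.045), np.float64(0.0462)]
0.12 [np.float64(0.0286), np.float64(0.0292), np.float64(0.0306), np.float64(0.0287), np.float64(0.0298)]
[ 1.13209131  0.73327987 -0.86339655  1.57227071  0.60077877  1.11958871
  1.43531219]
```

Two-view comparison puts that edge at the worktop, about 80 mm away, so a -15° yaw is clear.

Run:
```python
from h import *
place(np.load("white.npy"),.133,-np.radians(15),"white")
B=[.5032,.3661]; move_to([*B,.2],DOWN); p=measure(B,.036,"yellow","pics/wy.png"); np.save("yellow.npy",p-[.0004,.0005])
```

```text
white False grip 0.05185478952330357
early False contact True z 0.1659 expected 0.1660 [-1.66794016 -0.65360432  6.53795052]
t 38.9
yellow box [ 288  191   64   66 3392] dx 51.8 dy 52.4 mm centre 0.5056180942066714 0.3711501638421782
```

View pics/wy.png

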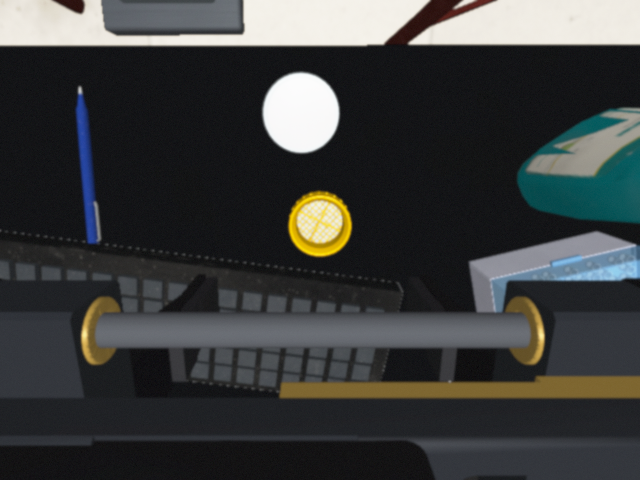

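The yellow strainer is at (320,224). The keyboard edge is about 40 px below it and low, and the box corner at (470,262) is out of reach of the gripper body. Placing it now.

Run:
```python
from h import *
place(np.load("yellow.npy"),.157,0,"yellow")
move_to([.45,.25,.3],DOWN); 
s=get_image("scene"); t=get_image("top")
a=cv2.resize(s[180:300,280:400],(500,500),interpolation=cv2.INTER_CUBIC)
b=cv2.resize(t[210:310,300:460][:,:],(300,188),interpolation=cv2.INTER_CUBIC)
o=np.zeros((500,800,3),np.uint8);o[:,:500]=a;o[:188,500:]=b;cv2.imwrite("pics/fin.png",o);print(state()["t"])
```

```text
yellow False grip 0.0521687099541565
early False contact True z 0.1898 expected 0.1900 [-1.79905682 -0.93418307  7.21360328]
t 48.4833
49.7333
```

View pics/fin.png

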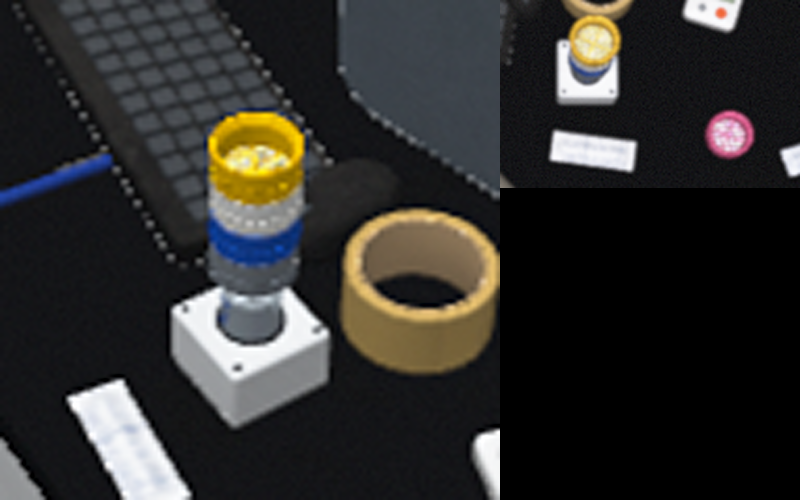

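The stack at (255,200) is straight and upright: grey, blue, white, then yellow on top. The pink strainer hasn't moved, and the gripper is clear.

```bash
python3 -c "
from workcell import *
print(sign_off())"
```

```text
the job is handed in; nothing more can be done
None
```

The strainer cascade is built and handed in at about 50 s: the adapter is seated in the tube, with blue, white and yellow nested upright on it, pink untouched and everything released.

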